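# Fit the wire feeder's rollers and hold back its tensioner

### The job

Get the wire feeder ready for threading: slip the blue roller right down onto the spindle marked with one white dot and let go, then the orange roller onto the spindle with two dots. Then take the white post of the sprung red tensioner arm, push it back past its ratchet click until the yellow pawl has dropped in behind the tooth, and finish while still holding it back there (it springs home if let go). Leave the blue parts bin, the screwdriver and the carton where they are.

Things in the scene. Friction and masses are not known exactly. Their poses are not given: they have to be found in the camera images.
- feeder: wire feeder, fixed to the bench: aluminium bed plate 235 x 290 mm, 12 mm thick, its top 12 mm above the bench, carrying the spindles and the tensioner; a grey gearbox ridge 40 mm high runs along its far (+x) edge. Origin on the bench under the plate; z up; in its own x, y the plate spans x -95..+140, y -135..+155 mm. It stands at a different place and yaw each time.
- spindle_1: fixed steel spindle marked by ONE white dot on a black tag 36 mm to its +y side. Pin 10 mm in diameter, standing on a collar 28 mm wide and 4 mm high; a fitted roller rests on the collar. Origin at the collar's underside on the axis (on the plate's top); pin top 44 mm above the origin, pin upright; axes parallel to the feeder's. The two spindles stand 100 mm apart along the feeder's x on its +y side and may be swapped.
- spindle_2: fixed steel spindle marked by TWO white dots on its black tag; otherwise the same as spindle_1.
- blue_roller: loose blue guide roller with a black groove band, 44 mm outer diameter, 34 mm high, about 60 g, with a 16 mm through bore; stands upright on the bench. Origin at the centre of its underside, z up along the bore.
- orange_roller: loose orange guide roller, same sizes as the blue one.
- tensioner (a joint): angle of the red tensioner arm about its upright pivot, rad: 0 at rest, growing anticlockwise seen from above as the post is pushed back, away from the spindles; end stop 0.80. A spring resists with about 3 N at the post at rest and 9 N at the stop; a red tooth on the arm's round cam meets the pawl at about 0.2, rides over it at 0.42 (about 3 N more) and the pawl has dropped behind it by 0.62. The pawl does not latch: the arm springs back to 0 when let go.
- pivot (a point): a point on the tensioner arm's pivot axis, 43 mm above the bench.
- idler: white upright idler post at the end of the tensioner arm, 110 mm from the pivot axis: 22 mm in diameter, bare from 44 to 106 mm above the bench. Origin at the foot of the post on its axis, 38 mm above the bench; it moves with the arm and turns freely on its own axis.
- pawl (a joint): travel of the sprung yellow pawl slider, m: 0 when resting in, lifted about 0.0055 as the tooth passes its nose, back to 0 behind the tooth.
- parts_bin: bystander: open blue parts bin 120 x 100 x 55 mm; origin at the centre of its underside.
- screwdriver: bystander: yellow-handled screwdriver lying down, 190 mm long along its x, about 30 mm thick; origin near its middle.
- carton: bystander: small cardboard carton 40 x 60 x 40 mm; origin at the centre of its underside.
Mind the look-alikes: they are no part of the job. Several things look just like the blue_roller: the one meant starts farthest from the robot's base.

How it is judged:
By the outcome, as a careful person would: the job done as asked, in the order asked, and still so for the second after the job is handed in, while the arm keeps its last pose, push and grip.
It also fails if it takes over 64 s, if anything falls off the work surface, if the arm or the gripper's body presses on something with over 40 N, if the wrist force passes 120 N, or if a joint passes its speed limit or range.

### The arm

A 6-joint arm with a two-finger parallel gripper is mounted at the origin on the work surface. World frame = base frame: x ahead of the robot, y to its left, z up, the work surface at z = 0. Lengths are in mm, angles in rad, forces in N, time in s.
With the tool pointing down it reaches from about 400 to 925 mm from the base axis. Payload 12.5 kg.
Tool frame: the origin (TCP) lies on the front face of the gripper's body, between the roots of the fingers; the fingertips stand 78 mm ahead of it and the grasp point (between the pads) lies 59 mm ahead of it (env.nose_length is the distance from the TCP to the fingertips, in mm); z points along the fingers, y is the line along which they close (so a half turn about z gives the same grasp; the last joint's range is limited). The gripper opens to 95 mm and grips with 3 to 60 N. Pads are 20 mm wide; open, the fingers measure 119 mm over their backs; the gripper's body (75 mm by 180 mm) begins 59 mm behind the grasp point.
Start: joints at [-1.327, 0.491, 1.559, -0, 1.092, -0.106], TCP at [214.215, -587.154, 292.261] pointing down, gripper open.
Joint ranges: [-3.1, 3.1], [-0.84, 2.19], [0.05, 2.79], [-1.13, 4.28], [0.06, 2.93], [-2.69, 2.69]. Speed limits (rad/s): [2.22, 2.22, 2.79, 3.14, 3.14, 3.14].

### API

Orientations are given as [roll, pitch, yaw] about the fixed x, y, z axes, in that order (R = Rz(yaw) Ry(pitch) Rx(roll)).
In Python, from cell import env gives the robot as it stands.
- The arm moves only by the tool jog_arm, never from a script. Its argument "motion" is a list of rows, each a list of 7 numbers: the turn, a rotation vector about the tool's x, y, z in degrees, then the shift along the tool's x, y, z in mm, then the finger opening in mm, from 0 to 95.1. In form: [[wx, wy, wz, x, y, z, hand], ...]. A call has 1 to 10 rows; each row shifts and turns the commanded pose from where the row before left it, along the tool's axes as they then stand; what a row does not reach is not made up. A row lasts 1/8 s, in which the tool goes at most 62.5 mm and 10.7 degrees, less where a joint would pass 70% of its speed; a pose out of reach is approached as far as the arm can. A call is refused whole if a number of a shift passes 62.5 or a number of a turn 10.7, either way. A call with a gripper value outside its range is refused whole. The fingers move at their own pace and stop on an object; the grip force is fixed at half the most. Time passes only in rows, so rows that do not move let the fingers close. It gives the time, the measured TCP pose, the force, the opening and the grip force at its end, in the units of the state.
- env.state(): the state, without advancing time (a new reading comes with each control period).
- env.read_camera(name): name is "side" or "top"; returns a dict with "color" (400x640x3 uint8, red, green, blue), "z_map" (400x640 float32, mm along the optical axis (not along the pixel's ray), 0 where there is no reading), "camera_matrix" (3x3 intrinsics, pixels), "k1" (the pictures are not rectified: a ray, as slopes to the right and down, at radius r is drawn at 1 + k1 r^2 times it, then the intrinsics apply), "world_to_cam" (4x4, takes a point from world to camera coordinates). Camera axes: x right, y up, looking along -z (the intrinsics and any distortion apply to the point x, -y, -z); pixel columns grow to the right and rows downward; lengths in mm; the calibration is good to about 2 mm. A picture is of the moment at which its call begins.
- env.job_done(): hands the job in; it is judged then, once.
Trained networks look in the newest picture that a camera, given by its name, has taken for a name from the list of things; names that differ only in an ending like _2 or _b are one class to them, and where a whole thing is asked for, a point or a joint stands for the part that bears it (a point fixed in the world has none). Each returns a list of dicts, best first, with "score" (0 to 1); they miss things now and then, are a little off and sometimes report something else, mostly with a low value. They report only what shows in the picture. A call takes as long as a camera call. They do not tell look-alikes from the thing itself.
- env.recognise(camera, thing): "location" ([column, row] in pixels, amid what is visible of it).
The state is a dict: "t": time; "joints": joint angles; "qvel": joint speeds; "tau": joint torques, N m; "eef_pos": TCP position; "tcp_rot": TCP orientation; "ft_force": force on the tool from outside, world axes, zero at the start; "moment": the same for the moment, N m; "opening": opening from 0.0 (shut) to 1.0 (fully open); "grip_force": force on a finger pad.
Only numpy, scipy, OpenCV 4.12 (cv2) and the standard library are available. Lean on these libraries where they do the work, as an engineer would, in place of code of your own. Each camera call takes 0.05 s, during which the arm holds its last target. There are 200 camera calls.

## Working session

There is one attempt and no reset: what is moved stays moved. The work goes in short steps, Python scripts to look and compute and a tool call to move; the robot and the scene stay as the last step left them, time stands still between calls to the robot, and variables do not carry over. Pictures are saved under pics/ and viewed, at most 10 in all, crops included, and the job is handed in when it is done.

Besides the shell and the picture viewer there is one more tool, called after "Request:" by a JSON object that holds its "name" and its "arguments", one argument or row to a line. jog_arm: Moves the arm, as the interface text tells. Its arguments: {"type":"object","properties":{"motion":{"type":"array"}},"required":["motion"]}

```bash
mkdir -p pics; cat > h.py <<'E'
import numpy as np, cv2
from cell import env
def unproj(c,u,v,z=None,plane=None):
    K=np.array(c["camera_matrix"]);k=c["k1"]
    d=np.array([(u-K[0,2])/K[0,0],(v-K[1,2])/K[1,1]]);s=d.copy()
    for _ in range(20): s=d/(1+k*(s@s))
    T=np.linalg.inv(np.array(c["world_to_cam"]))
    ray=np.array([s[0],-s[1],-1.])
    o=T[:3,3];r=T[:3,:3]@ray
    if plane is not None: return o+r*(plane-o[2])/r[2]
    return o+r*z
def cloud(c):
    K=np.array(c["camera_matrix"]);k=c["k1"]
    v,u=np.mgrid[0:400,0:640]
    dx=(u-K[0,2])/K[0,0];dy=(v-K[1,2])/K[1,1];x,y=dx.copy(),dy.copy()
    for _ in range(20):
        f=1+k*(x*x+y*y);x,y=dx/f,dy/f
    z=c["z_map"];P=np.stack([x*z,-y*z,-z],-1)
    T=np.linalg.inv(np.array(c["world_to_cam"]))
    W=P@T[:3,:3].T+T[:3,3];W[z==0]=np.nan
    return W
def save(c,n,crop=None,s=1):
    im=c["color"][:,:,::-1]
    if crop: im=im[crop[1]:crop[3],crop[0]:crop[2]]
    cv2.imwrite(n,cv2.resize(im,None,fx=s,fy=s,interpolation=cv2.INTER_CUBIC))
E
cat > a.py <<'E'
from h import *
for n in ["top","side"]:
    c=env.read_camera(n); np.save(n+".npy",c,allow_pickle=True); save(c,f"pics/{n}0.png"); W=cloud(c)
    print(n,np.linalg.inv(np.array(c["world_to_cam"]))[:3,3].round())
    for t in ["blue_roller","orange_roller","spindle_1","idler","pivot","pawl","feeder","parts_bin","screwdriver","carton"]:
        for r in env.recognise(n,t)[:6]:
            u,v=r["location"]; p=W[int(v),int(u)]
            print(t,round(r["score"],2),np.round([u,v]),p.round())
E
python3 a.py
```

```text
top [341.   2. 936.]
blue_roller 0.83 [439. 231.] [ 475. -302.   35.]
blue_roller 0.74 [424. 301.] [ 304. -269.    1.]
blue_roller 0.59 [442. 277.] [ 364. -315.    4.]
blue_roller 0.52 [463. 300.] [ 305. -370.    1.]
blue_roller 0.17 [182. 148.] [688. 357.   5.]
orange_roller 0.55 [170. 213.] [509. 366.  26.]
spindle_1 0.72 [260. 225.] [485. 141.  15.]
spindle_1 0.6 [252. 188.] [576. 165.  18.]
idler 0.7 [304. 213.] [500.  27. 108.]
pivot 0.63 [314. 179.] [600.   9.  37.]
pawl 0.72 [440. 232.] [ 477. -316.    1.]
pawl 0.68 [311. 179.] [599.  14.  41.]
pawl 0.56 [342. 172.] [620. -64.  28.]
feeder 0.69 [301. 189.] [577.  39.  13.]
parts_bin 0.75 [184. 149.] [683. 352.   2.]
screwdriver 0.88 [464. 160.] [ 665. -381.   24.]
carton 0.96 [398. 267.] [ 385. -199.   41.]
side [392. 835. 570.]
blue_roller 0.6 [413. 172.] [ 304. -239.   21.]
blue_roller 0.5 [392. 162.] [ 364. -281.   27.]
blue_roller 0.47 [354. 158.] [ 475. -286.   32.]
orange_roller 0.76 [298. 328.] [505. 372.  36.]
spindle_1 0.77 [283. 243.] [591. 135.  18.]
spindle_1 0.54 [299. 206.] [579.   8.  36.]
spindle_1 0.52 [329. 244.] [491. 115.  15.]
idler 0.81 [326. 200.] [509.  44.  80.]
pivot 0.58 [298. 206.] [585.   5.  34.]
feeder 0.97 [304. 226.] [561.  54.   9.]
parts_bin 0.91 [207. 306.] [686. 321.   3.]
screwdriver 0.63 [296. 144.] [ 669. -374.   24.]
carton 0.77 [383. 177.] [ 387. -168.   35.]
```

View pics/top0.png

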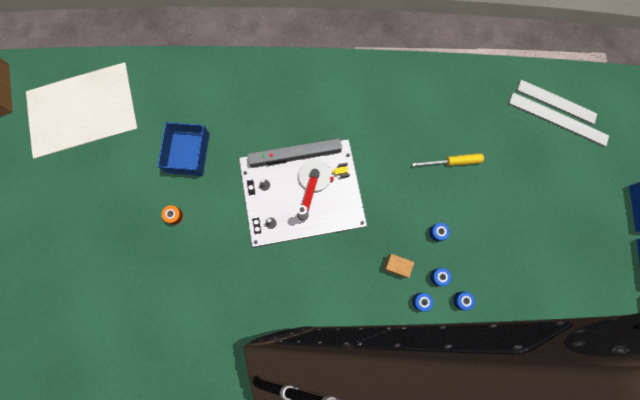

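View pics/side0.png

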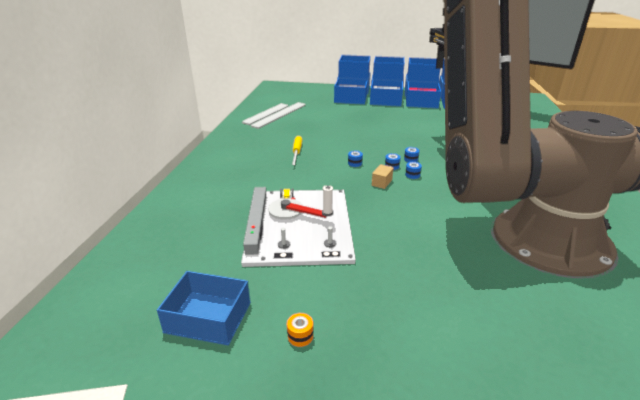

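The top view shows four blue rollers at (441,231), (442,277), (424,301) and (463,300). The one at (441,231) is about 567 mm from the base, against about 405–481 mm for the others, so it is the one meant. The orange roller is at (171,214). The far spindle is at (264,185) and the near one at (270,223), with tags at (251,187) and (256,225). I'll confirm these in crops.

```bash
cat > b.py <<'E'
from h import *
out=[]
ims=[]
c=np.load("top.npy",allow_pickle=True).item(); s=np.load("side.npy",allow_pickle=True).item()
def cr(c,x,y,w,h,k): return cv2.resize(c["color"][y:y+h,x:x+w,::-1],(w*k,h*k),interpolation=cv2.INTER_CUBIC)
a=cr(c,235,135,65,55*2,5)[:550]; b=cr(c,395,215,80,110,5); 
cv2.imwrite("pics/crop1.png",np.hstack([a,b]))
cv2.imwrite("pics/crop2.png",cr(s,235,180,130,95,6))
for n,c in (("top",c),("side",s)):
    W=cloud(c); hsv=cv2.cvtColor(c["color"],cv2.COLOR_RGB2HSV)
    print(n,"fx",c["camera_matrix"][0][0])
    for nm,x,y,r,lo,hi in [("blue",475,-310,45,26,40),("orange",507,370,45,26,40),("sp_far",590,138,30,20,70),("sp_near",491,118,30,20,70),("idler",500,27,40,90,120),("pivot",600,9,40,40,60)]:
        m=(np.hypot(W[...,0]-x,W[...,1]-y)<r)&(W[...,2]>lo)&(W[...,2]<hi)
        P=W[m]
        if len(P): print(nm,len(P),P.mean(0).round(1),P.min(0).round(),P.max(0).round())
        if nm in("blue","orange") and len(P)>5:
            q=np.float32(P[:,:2]); print("  circ",np.round(cv2.minEnclosingCircle(q),1) if 0 else cv2.minEnclosingCircle(q))
E
python3 b.py
```

```text
top fx 373.7581332357126
blue 218 [ 472.2 -308.    33.2] [ 451. -329.   26.] [ 493. -288.   38.]
  circ ((472.5128479003906, -309.978271484375), 21.982898712158203)
orange 233 [503.2 358.3  33.2] [482. 338.  26.] [526. 381.  37.]
  circ ((503.96307373046875, 359.63116455078125), 22.581634521484375)
sp_far 22 [585.6 131.1  45.6] [583. 128.  21.] [590. 136.  58.]
sp_near 24 [487.5 112.6  46.4] [484. 109.  22.] [494. 117.  59.]
idler 83 [505.2  32.9 104.8] [495.  23.  90.] [516.  43. 111.]
pivot 75 [607.7   7.3  42.6] [566.  -3.  40.] [622.  25.  46.]
side fx 419.36391586605487
blue 91 [ 473.9 -305.3   31. ] [ 453. -330.   26.] [ 495. -285.   35.]
  circ ((474.38677978515625, -307.3141174316406), 23.468795776367188)
orange 459 [504.  363.1  32.5] [483. 338.  26.] [525. 382.  36.]
  circ ((504.6424255371094, 359.9724426269531), 22.482563018798828)
sp_far 71 [587.3 135.   39.7] [583. 129.  20.] [593. 140.  56.]
sp_near 72 [489.3 115.5  39. ] [485. 110.  21.] [494. 119.  54.]
idler 90 [506.6  37.5 100.2] [496.  22.  90.] [517.  45. 108.]
pivot 40 [613.4   6.4  41.4] [603.  -8.  40.] [624.  17.  43.]
```

View pics/crop1.png

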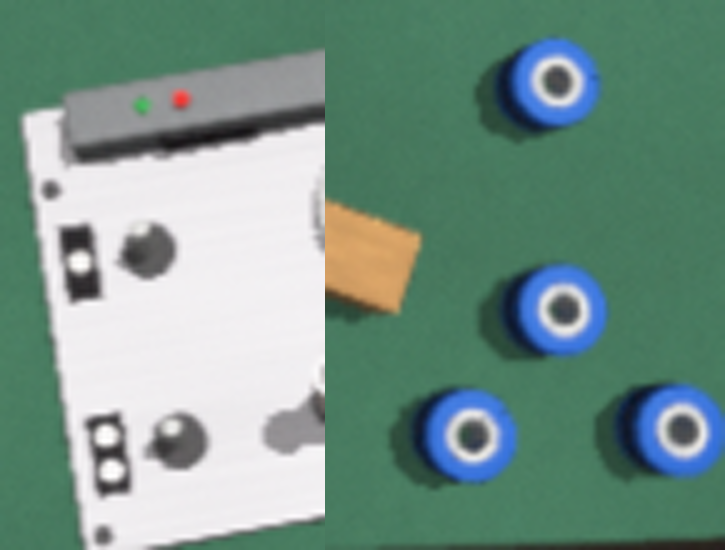

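View pics/crop2.png

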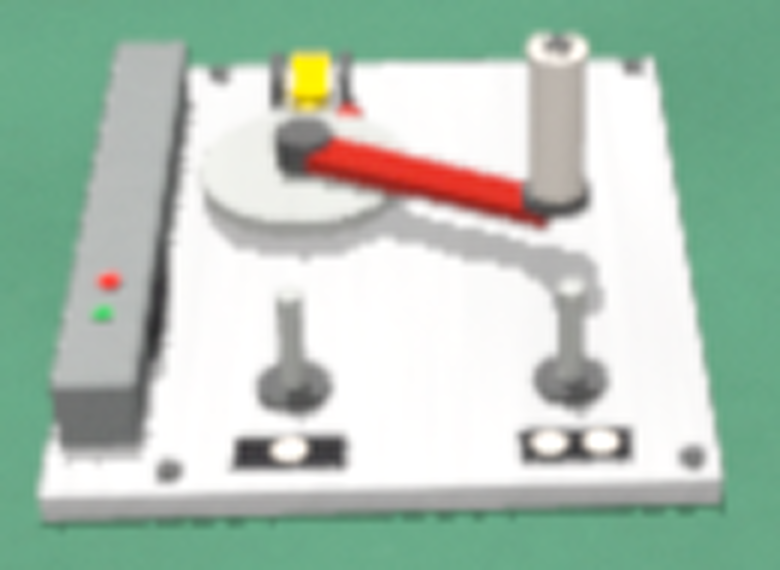

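Crop 1 shows the blue roller at the top, (441,231), standing well apart from the other three; it is the farthest from the base, so it is the target. The far spindle's tag has one dot, so that is spindle_1, and the near tag has two, so that is spindle_2. Crop 2 shows the same, with the yellow pawl and the red tooth on the far side of the cam.

```bash
cat > go.py <<'E'
import sys
from h import *
from scipy.spatial.transform import Rotation as Ro
s=env.state(); R=Ro.from_euler("xyz",s["tcp_rot"]).as_matrix(); p=np.array(s["eef_pos"])
print("t",s["t"],"p",p.round(1),"rot",np.round(s["tcp_rot"],3),"q",np.round(s["joints"],2),"f",np.round(s["ft_force"],1),"op",s["opening"],s["grip_force"])
print("toolx",R[:,0].round(3),"tooly",R[:,1].round(3))
if len(sys.argv)>3:
    t=np.array([float(a) for a in sys.argv[1:4]])
    yaw=np.degrees(np.arctan2(R[1,1],R[0,1]))
    print("shift now",(R.T@(t-p)).round(1),"tooly heading deg",yaw.round(1))
    if len(sys.argv)>4:  # wanted heading of tool y
        d=(float(sys.argv[4])-yaw+90)%180-90
        R2=R@Ro.from_rotvec([0,0,-d],degrees=True).as_matrix()
        print("turn wz",-d.round(1),"shift after turn",(R2.T@(t-p)).round(1))
E
python3 go.py 473.5 -308.7 150 -33
```

```text
t 1.1 p [ 214.2 -587.2  292.2] rot [ 3.141 -0.     0.35 ] q [-1.33  0.49  1.56  0.    1.09 -0.11] f [ 0.2 -0.6  0.6] op 0.9994538814984917 0.0
toolx [0.939 0.343 0.   ] tooly [ 0.343 -0.939  0.   ]
shift now [ 339.  -172.8  142.2] tooly heading deg -70.0
turn wz -37.0 shift after turn [374.8  65.8 142.2]
```

Request:
{"name": "jog_arm", "arguments": {
  "motion": [
    [0,0,9,0,0,0,95],
    [0,0,0,44,-32,18,95],
    [0,0,0,44,-32,18,95],
    [0,0,0,44,-32,18,95],
    [0,0,0,44,-32,18,95],
    [0,0,0,44,-32,18,95],
    [0,0,0,44,-32,18,95],
    [0,0,0,44,-32,18,95],
    [0,0,0,0,0,0,95]
  ]
}}

```text
t: 2.22
eef_pos: [475.2, -305.6, 165.1]
tcp_rot: [-3.14, 0.001, 0.197]
ft_force: [-0.4, -1.0, 0.2]
opening: 0.999
grip_force: 0.0
```

```bash
python3 go.py 473.5 -308.7 86 -79
```

```text
t 2.225 p [ 475.2 -305.6  165.1] rot [-3.14e+00  1.00e-03  1.97e-01] q [-0.69  0.57  1.83  0.    0.74  0.69] f [-0.4 -1.   0.2] op 0.9987840722328374 0.0
toolx [ 0.981  0.196 -0.001] tooly [ 0.196 -0.981 -0.002]
shift now [-2.2  2.9 79.1] tooly heading deg -78.7
turn wz 0.3 shift after turn [-2.2  2.9 79.1]
```

Request:
{"name": "jog_arm", "arguments": {
  "motion": [
    [0,0,0,-2.2,3,40,95],
    [0,0,0,0,0,39,95],
    [0,0,0,0,0,0,40],
    [0,0,0,0,0,0,40],
    [0,0,0,0,0,0,40],
    [0,0,0,0,0,0,40],
    [0,0,0,0,0,0,40],
    [0,0,0,0,0,0,40]
  ]
}}

```text
t: 3.22
eef_pos: [472.1, -311.7, 87.6]
tcp_rot: [3.141, -0.0, 0.193]
ft_force: [0.1, -0.1, 3.7]
opening: 0.46
grip_force: 30.0
```

```bash
python3 go.py 586.5 133 170 -79
```

```text
t 3.225 p [ 472.1 -311.7   87.6] rot [ 3.141 -0.     0.193] q [-0.7   0.69  1.87 -0.    0.58  0.68] f [ 0.1 -0.1  3.7] op 0.4598825612702486 30.00258683692664
toolx [0.981 0.192 0.   ] tooly [ 0.192 -0.981  0.   ]
shift now [ 197.5 -414.6  -82.6] tooly heading deg -79.0
turn wz 0.0 shift after turn [ 197.2 -414.7  -82.6]
```

Request:
{"name": "jog_arm", "arguments": {
  "motion": [
    [0,0,0,0,0,-60,40],
    [0,0,0,6,-18,-50,40],
    [0,0,0,25,-50,-5,40],
    [0,0,0,25,-50,-5,40],
    [0,0,0,25,-50,0,40],
    [0,0,0,25,-50,0,40],
    [0,0,0,25,-50,0,40],
    [0,0,0,25,-50,0,40],
    [0,0,0,25,-50,0,40],
    [0,0,0,16,-46,0,40]
  ]
}}

```text
t: 4.47
eef_pos: [586.4, 134.5, 207.1]
tcp_rot: [3.141, -0.0, 0.193]
ft_force: [0.3, -0.1, -0.3]
opening: 0.463
grip_force: 30.0
```

Request:
{"name": "jog_arm", "arguments": {
  "motion": [
    [0,0,0,0,0,35,40],
    [0,0,0,0,0,0,40],
    [0,0,0,0,0,0,40]
  ]
}}

```text
t: 4.85
eef_pos: [586.4, 131.9, 172.9]
tcp_rot: [3.141, -0.0, 0.192]
ft_force: [-0.1, 0.8, 0.4]
opening: 0.459
grip_force: 30.0
```

```bash
cat > look.py <<'E'
from h import *
import sys
c=env.read_camera("side"); np.save("side1.npy",c,allow_pickle=True); W=cloud(c)
hsv=cv2.cvtColor(c["color"],cv2.COLOR_RGB2HSV); H,S,V=[hsv[...,i].astype(int) for i in range(3)]
col=sys.argv[1]; x,y=float(sys.argv[2]),float(sys.argv[3])
m=((H>100)&(H<125)&(S>120)) if col=="blue" else ((H>5)&(H<20)&(S>150))
m&=(np.hypot(W[...,0]-x,W[...,1]-y)<40)
P=W[m]; v,u=np.nonzero(m)
print("n",len(P),"min",P.min(0).round(1),"max",P.max(0).round(1),"mid u",(u.min()+u.max())/2,"v",v.min(),v.max())
# cylinder fit radius 22
from scipy.optimize import least_squares
r=least_squares(lambda q:np.hypot(P[:,0]-q[0],P[:,1]-q[1])-22,[P[:,0].mean(),P[:,1].mean()-15],loss="soft_l1")
print("axis",r.x.round(1),"rms",np.sqrt((r.fun**2).mean()).round(2))
save(c,sys.argv[4],(220,130,400,280),4)
E
python3 look.py blue 586 133 pics/l1.png; python3 go.py 586.5 133 170 -79
```

```text
n 150 min [566.9 124.9  87.3] max [607.6 167.3 141.3] mid u 281.5 v 202 221
axis [587.5 134.8] rms 4.79
t 4.9 p [586.5 131.8 173.3] rot [ 3.141e+00 -1.000e-03  1.920e-01] q [ 0.11  0.6   1.74 -0.    0.81  1.49] f [-0.  -0.1 -0.7] op 0.4570234688293772 30.000033820979297
toolx [0.982 0.191 0.001] tooly [ 0.191 -0.982  0.   ]
shift now [ 0.2 -1.1  3.3] tooly heading deg -79.0
turn wz -0.0 shift after turn [ 0.2 -1.1  3.3]
```

View pics/l1.png

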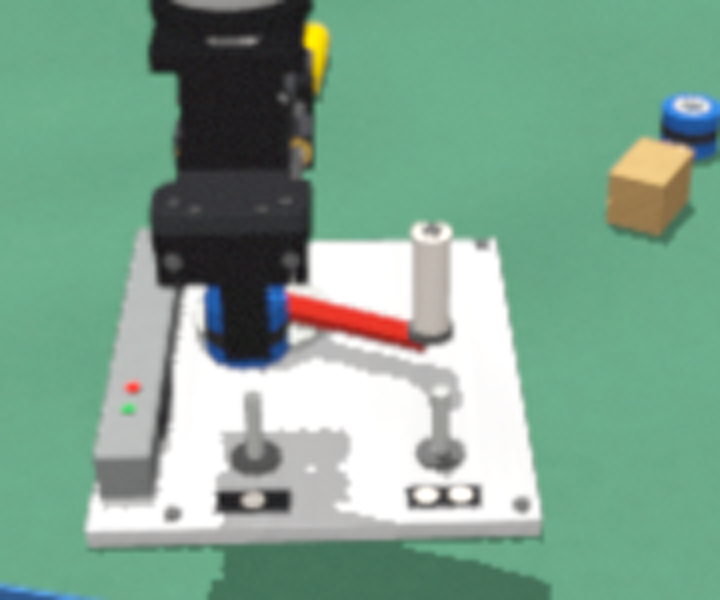

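The picture shows the blue roller held upright at crop (247,325) above the one-dot spindle at crop (253,430), and the measured axes agree to about 1 mm. I'll lower it.

Request:
{"name": "jog_arm", "arguments": {
  "motion": [
    [0,0,0,0,-1,22,40],
    [0,0,0,0,0,6,40],
    [0,0,0,0,0,4,40],
    [0,0,0,0,0,4,40],
    [0,0,0,0,0,0,40]
  ]
}}

```text
t: 5.52
eef_pos: [585.9, 133.3, 136.3]
tcp_rot: [3.141, -0.0, 0.193]
ft_force: [-0.6, -0.8, -0.1]
opening: 0.461
grip_force: 30.0
```

Request:
{"name": "jog_arm", "arguments": {
  "motion": [
    [0,0,0,0.5,0,10,40],
    [0,0,0,0,0,10,40],
    [0,0,0,0,0,8,40],
    [0,0,0,0,0,3,40],
    [0,0,0,0,0,0,40]
  ]
}}

```text
t: 6.15
eef_pos: [586.4, 133.5, 104.9]
tcp_rot: [3.142, 0.0, 0.193]
ft_force: [-0.4, -0.5, -0.4]
opening: 0.459
grip_force: 30.0
```

Request:
{"name": "jog_arm", "arguments": {
  "motion": [
    [0,0,0,0,0,0,70],
    [0,0,0,0,0,0,70],
    [0,0,0,0,0,0,70],
    [0,0,0,0,0,-20,70],
    [0,0,0,0,0,-40,95],
    [0,0,0,0,0,-30,95],
    [0,0,-10,0,0,-10,95],
    [0,0,-10,0,0,0,95],
    [0,0,-10,0,0,0,95],
    [0,0,-10,0,0,0,95]
  ]
}}

```text
t: 7.4
eef_pos: [586.3, 133.4, 205.4]
tcp_rot: [3.141, -0.0, 0.897]
ft_force: [-0.3, 0.1, 0.4]
opening: 0.999
grip_force: 0.0
```

Request:
{"name": "jog_arm", "arguments": {
  "motion": [
    [0,0,-10,0,0,0,95],
    [0,0,-10,0,0,0,95],
    [0,0,-10,0,0,0,95],
    [0,0,-10,0,0,0,95],
    [0,0,-10,0,0,0,95],
    [0,0,0,0,0,0,95]
  ]
}}

```text
t: 8.15
eef_pos: [586.3, 133.5, 205.3]
tcp_rot: [3.142, 0.0, 1.762]
ft_force: [0.1, 0.7, 0.9]
opening: 1.0
grip_force: 0.0
```

```bash
python3 go.py 504.3 359.8 86 11; python3 - <<'E'
from h import *
for n in("side","top"):
    c=env.read_camera(n);W=cloud(c);hsv=cv2.cvtColor(c["color"],cv2.COLOR_RGB2HSV).astype(int)
    for nm,x,y in(("blue",587,133),("orange",504,360)):
        m=(np.hypot(W[...,0]-x,W[...,1]-y)<32)&(W[...,2]>20)&(W[...,2]<80)&(hsv[...,1]>120)
        P=W[m]; 
        if len(P)>5: print(n,nm,len(P),P.mean(0).round(1),P.min(0).round(1),P.max(0).round(1))
E
```

```text
t 8.15 p [586.3 133.5 205.3] rot [3.142 0.    1.762] q [ 0.11  0.55  1.71 -0.    0.88 -0.08] f [0.1 0.7 0.9] op 0.9996823199544094 0.0
toolx [-0.19   0.982 -0.   ] tooly [0.982 0.19  0.   ]
shift now [237.8 -37.5 119.3] tooly heading deg 11.0
turn wz -0.0 shift after turn [237.8 -37.4 119.3]
side blue 232 [585.  148.4  39.9] [568.  115.8  20.1] [609.1 161.3  51.3]
side orange 391 [502.9 366.8  30.6] [483.3 337.5  20.2] [525.6 382.7  35.8]
```

Request:
{"name": "jog_arm", "arguments": {
  "motion": [
    [0,0,0,48,-7,8,95],
    [0,0,0,48,-8,8,95],
    [0,0,0,48,-8,8,95],
    [0,0,0,48,-8,8,95],
    [0,0,0,46,-7,8,95],
    [0,0,0,0,0,39,95],
    [0,0,0,0,0,39,95],
    [0,0,0,0,0,0,40],
    [0,0,0,0,0,0,40],
    [0,0,0,0,0,0,40]
  ]
}}

```text
t: 9.5
eef_pos: [504.2, 360.0, 88.9]
tcp_rot: [3.139, -0.001, 1.763]
ft_force: [-0.6, -0.1, -0.4]
opening: 0.74
grip_force: 0.0
```

Request:
{"name": "jog_arm", "arguments": {
  "motion": [
    [0,0,0,0,0,0,40],
    [0,0,0,0,0,0,40],
    [0,0,0,0,0,0,40]
  ]
}}

```text
t: 9.88
eef_pos: [503.6, 359.8, 87.6]
tcp_rot: [3.141, -0.0, 1.763]
ft_force: [-0.7, -0.6, 3.5]
opening: 0.458
grip_force: 30.0
```

```bash
python3 go.py 488.4 114 170 11
```

```text
t 9.875 p [503.6 359.8  87.6] rot [ 3.141 -0.     1.763] q [ 0.51  0.74  1.74 -0.    0.67  0.32] f [-0.7 -0.6  3.5] op 0.4581386795206717 30.00261870212853
toolx [-0.191  0.982  0.   ] tooly [0.982 0.191 0.   ]
shift now [-238.3  -62.   -82.5] tooly heading deg 11.0
turn wz 0.0 shift after turn [-238.4  -61.8  -82.5]
```

Request:
{"name": "jog_arm", "arguments": {
  "motion": [
    [0,0,0,0,0,-50,40],
    [0,0,0,-10,-2,-35,40],
    [0,0,0,-46,-12,0,40],
    [0,0,0,-46,-12,0,40],
    [0,0,0,-46,-12,0,40],
    [0,0,0,-46,-12,0,40],
    [0,0,0,-44,-12,0,40],
    [0,0,0,0,0,0,40],
    [0,0,0,0,0,0,40]
  ]
}}

```text
t: 11.0
eef_pos: [488.4, 114.5, 172.3]
tcp_rot: [3.141, 0.0, 1.763]
ft_force: [0.1, -1.4, -0.7]
opening: 0.46
grip_force: 30.0
```

```bash
python3 look.py orange 488 114 pics/l2.png; python3 go.py 488.4 114 170 11
```

```text
n 286 min [467.1  95.2  85.3] max [509.2 138.4 125.8] mid u 330.5 v 198 221
axis [489.2 113.5] rms 2.82
t 11.05 p [488.4 114.9 172.3] rot [3.141 0.    1.764] q [ 0.1   0.49  1.98 -0.    0.67 -0.09] f [-0.6  0.2 -0.9] op 0.4594277713803765 29.999722251668572
toolx [-0.192  0.981 -0.   ] tooly [0.981 0.192 0.   ]
shift now [-0.9 -0.2  2.3] tooly heading deg 11.1
turn wz 0.1 shift after turn [-0.9 -0.2  2.3]
```

View pics/l2.png

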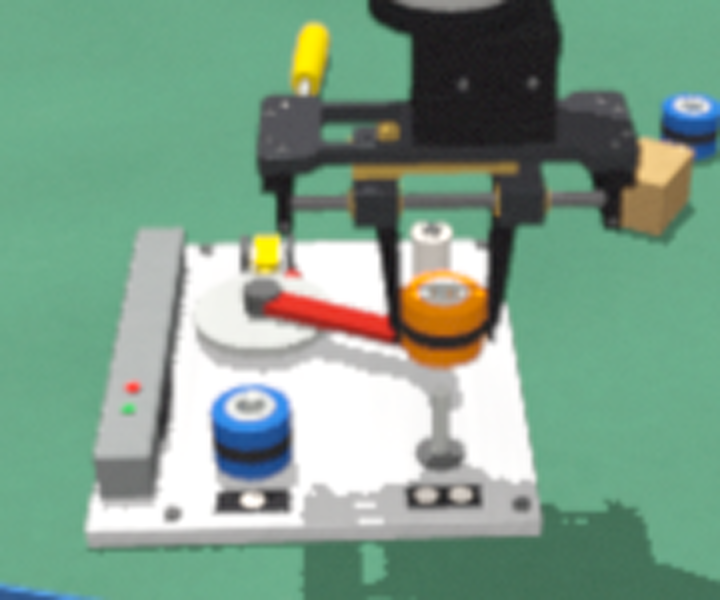

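The blue roller sits on the one-dot spindle, crop (252,430). The orange roller is held at crop (443,315), above the two-dot spindle at crop (440,400), so I'll lower it.

Request:
{"name": "jog_arm", "arguments": {
  "motion": [
    [0,0,0,-0.7,0,22,40],
    [0,0,0,0,0,6,40],
    [0,0,0,0,0,4,40],
    [0,0,0,0,0,4,40],
    [0,0,0,0,0,0,40]
  ]
}}

```text
t: 11.68
eef_pos: [488.4, 113.7, 136.2]
tcp_rot: [-3.142, 0.0, 1.764]
ft_force: [-0.2, -0.5, -0.2]
opening: 0.46
grip_force: 30.0
```

Request:
{"name": "jog_arm", "arguments": {
  "motion": [
    [0,0,0,0,0,10,40],
    [0,0,0,0,0,10,40],
    [0,0,0,0,0,8,40],
    [0,0,0,0,0,3.5,40],
    [0,0,0,0,0,0,40]
  ]
}}

```text
t: 12.3
eef_pos: [488.3, 113.6, 104.4]
tcp_rot: [-3.141, 0.0, 1.763]
ft_force: [-0.8, 0.3, -0.7]
opening: 0.456
grip_force: 30.0
```

Request:
{"name": "jog_arm", "arguments": {
  "motion": [
    [0,0,0,0,0,0,70],
    [0,0,0,0,0,0,70],
    [0,0,0,0,0,0,70],
    [0,0,0,0,0,-20,70],
    [0,0,0,0,0,-40,70],
    [0,0,0,0,0,-40,70],
    [0,0,0,0,0,-20,70],
    [0,0,0,0,0,0,70]
  ]
}}

```text
t: 13.3
eef_pos: [488.6, 113.7, 225.9]
tcp_rot: [3.139, 0.0, 1.764]
ft_force: [0.5, 0.3, -0.4]
opening: 0.733
grip_force: 0.0
```

```bash
python3 - <<'E'
from h import *
c=env.read_camera("side");W=cloud(c);hsv=cv2.cvtColor(c["color"],cv2.COLOR_RGB2HSV).astype(int)
save(c,"pics/l3.png",(220,130,400,280),4)
for nm,x,y in(("blue",587,133),("orange",488,114)):
    m=(np.hypot(W[...,0]-x,W[...,1]-y)<32)&(W[...,2]>20)&(W[...,2]<80)&(hsv[...,1]>120)
    P=W[m];print(nm,len(P),P.mean(0).round(1),P.min(0).round(1),P.max(0).round(1))
m=(np.hypot(W[...,0]-505,W[...,1]-33)<30)&(W[...,2]>60)&(W[...,2]<110)
P=W[m];print("idler",len(P),P.mean(0).round(1),P.min(0).round(1),P.max(0).round(1))
E
python3 go.py 506 33 210 11
```

```text
blue 236 [585.4 148.5  39.7] [567.6 117.6  20.1] [608.9 159.1  50.6]
orange 269 [487.8 126.4  39.8] [468.7  94.3  20.2] [509.2 138.   50.3]
idler 200 [506.4  38.6  86.5] [496.4  24.1  60.2] [517.5  44.9 108. ]
t 13.35 p [488.3 113.6 224.8] rot [3.141 0.    1.764] q [ 0.1   0.41  1.93 -0.    0.8  -0.1 ] f [-0.1  0.4 -0.9] op 0.7324408354788475 0.0
toolx [-0.192  0.981 -0.   ] tooly [0.981 0.192 0.001]
shift now [-82.5   1.9  14.8] tooly heading deg 11.0
turn wz 0.0 shift after turn [-82.5   2.   14.8]
```

View pics/l3.png

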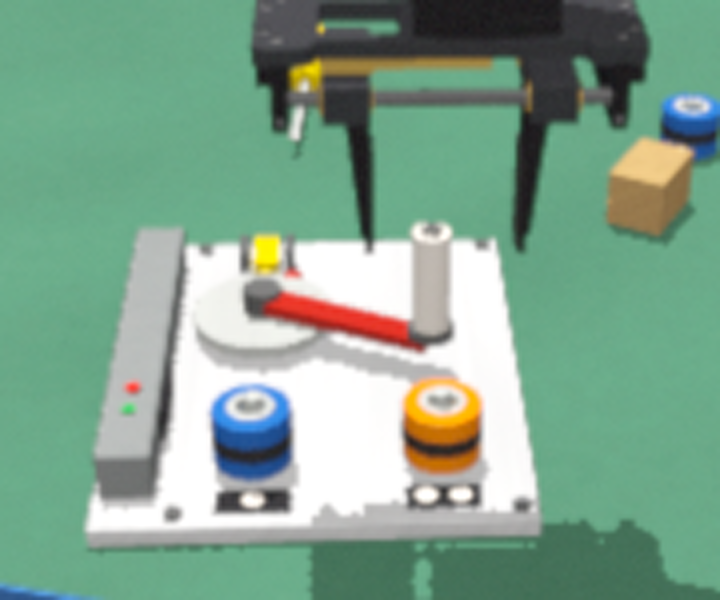

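Both rollers are seated, tops at z≈50: blue at crop (252,430) and orange at (442,425). The arm is at rest, with its white post at crop (432,280). I'll grip the post next.

Request:
{"name": "jog_arm", "arguments": {
  "motion": [
    [0,0,0,-40,1,0,70],
    [0,0,0,-42.5,1,0,70],
    [0,0,10,0,0,0,70],
    [0,0,10,0,0,0,70],
    [0,0,10,0,0,0,70],
    [0,0,10,0,0,0,70],
    [0,0,10,0,0,0,70],
    [0,0,10,0,0,0,70],
    [0,0,10,0,0,0,70],
    [0,0,10,0,0,0,70]
  ]
}}

```text
t: 14.6
eef_pos: [505.8, 33.0, 223.2]
tcp_rot: [-3.141, 0.002, 0.361]
ft_force: [0.2, -0.3, 0.4]
opening: 0.737
grip_force: 0.0
```

Request:
{"name": "jog_arm", "arguments": {
  "motion": [
    [0,0,10,0,0,0,70],
    [0,0,0,0,0,20,70],
    [0,0,0,0,0,0,70]
  ]
}}

```text
t: 14.98
eef_pos: [505.4, 33.1, 202.7]
tcp_rot: [-3.141, 0.004, 0.193]
ft_force: [0.5, -0.8, 0.8]
opening: 0.736
grip_force: 0.0
```

```bash
python3 go.py 506 33.5 136 -79
```

```text
t 14.975 p [505.4  33.1 202.7] rot [-3.141  0.004  0.193] q [-0.07  0.45  1.94 -0.    0.76  1.31] f [ 0.5 -0.8  0.8] op 0.736004684816204 0.0
toolx [ 0.981  0.192 -0.004] tooly [ 0.192 -0.981 -0.001]
shift now [ 1.  -0.3 66.7] tooly heading deg -78.9
turn wz 0.1 shift after turn [ 1.  -0.3 66.7]
```

Request:
{"name": "jog_arm", "arguments": {
  "motion": [
    [0,0,0,1,0,40,70],
    [0,0,0,0,0,27,70],
    [0,0,0,0,0,0,15],
    [0,0,0,0,0,0,15],
    [0,0,0,0,0,0,15],
    [0,0,0,0,0,0,15],
    [0,0,0,0,0,0,15],
    [0,0,0,0,0,0,15]
  ]
}}

```text
t: 15.98
eef_pos: [507.6, 32.2, 138.1]
tcp_rot: [3.14, -0.001, 0.194]
ft_force: [1.3, -12.8, 2.8]
opening: 0.227
grip_force: 30.0
```

```bash
cat > arc.py <<'E'
from h import *
s=env.state();p=np.array(s["eef_pos"]);print(p.round(1),s["opening"],np.round(s["ft_force"],1))
piv=np.array([613,6.]);d=p[:2]-piv;print("r",np.hypot(*d),"phi",np.degrees(np.arctan2(d[1],d[0])))
phi0=np.radians(165.8)
X=np.array([.981,.192]);Y=np.array([.192,-.981]);q=p[:2]
for a in np.arange(.1,.75,.1):
    t=piv+110.2*np.array([np.cos(phi0+a),np.sin(phi0+a)]);print(round(a,2),t.round(1),"dx",(X@(t-q)).round(1),"dy",(Y@(t-q)).round(1));q=t
E
python3 arc.py
```

```text
[507.6  32.2 138.1] 0.22737811898323004 [  1.3 -12.8   2.8]
r 108.63896402528945 phi 166.02895015838848
0.1 [504.   22.2] dx -5.4 dy 9.1
0.2 [502.9  11.3] dx -3.2 dy 10.5
0.3 [5.029e+02 3.000e-01] dx -2.1 dy 10.8
0.4 [504.1 -10.7] dx -1.0 dy 11.0
0.5 [506.3 -21.5] dx 0.1 dy 11.0
0.6 [509.6 -32. ] dx 1.2 dy 10.9
0.7 [513.9 -42.1] dx 2.3 dy 10.8
```

Request:
{"name": "jog_arm", "arguments": {
  "motion": [
    [0,0,0,-2.3,5,0,15],
    [0,0,0,-2,5.2,0,15],
    [0,0,0,-1.6,5.3,0,15],
    [0,0,0,-1.6,5.3,0,15],
    [0,0,0,-1,5.4,0,15],
    [0,0,0,-1,5.4,0,15],
    [0,0,0,0,0,0,15]
  ]
}}

```text
t: 16.85
eef_pos: [503.9, 0.4, 138.0]
tcp_rot: [-3.141, -0.0, 0.192]
ft_force: [2.5, 5.0, 7.1]
opening: 0.23
grip_force: 30.0
```

```bash
python3 arc.py
```

```text
[5.039e+02 4.000e-01 1.380e+02] 0.22992094376937142 [2.5 5.  7.1]
r 109.28153577403828 phi -177.05785429735306
0.1 [504.   22.2] dx 4.3 dy -21.4
0.2 [502.9  11.3] dx -3.2 dy 10.5
0.3 [5.029e+02 3.000e-01] dx -2.1 dy 10.8
0.4 [504.1 -10.7] dx -1.0 dy 11.0
0.5 [506.3 -21.5] dx 0.1 dy 11.0
0.6 [509.6 -32. ] dx 1.2 dy 10.9
0.7 [513.9 -42.1] dx 2.3 dy 10.8
```

Request:
{"name": "jog_arm", "arguments": {
  "motion": [
    [0,0,0,-0.5,5.5,0,15],
    [0,0,0,-0.5,5.5,0,15],
    [0,0,0,0,5.5,0,15],
    [0,0,0,0,5.5,0,15],
    [0,0,0,0.5,5.5,0,15],
    [0,0,0,0.7,5.5,0,15],
    [0,0,0,1,5.5,0,15],
    [0,0,0,1.2,5.4,0,15],
    [0,0,0,0,0,0,15]
  ]
}}

```text
t: 17.98
eef_pos: [513.9, -42.1, 137.9]
tcp_rot: [-3.14, 0.002, 0.192]
ft_force: [-1.2, 7.5, 10.1]
opening: 0.224
grip_force: 30.0
```

```bash
python3 arc.py|head -3; python3 - <<'E'
from h import *
c=env.read_camera("side");W=cloud(c);save(c,"pics/l4.png",(220,130,360,250),5)
t=env.read_camera("top");save(t,"pics/l4t.png",(235,130,375,250),5)
W=cloud(t);h=cv2.cvtColor(t["color"],cv2.COLOR_RGB2HSV).astype(int)
m=((h[...,0]<6)|(h[...,0]>174))&(h[...,1]>150)&(W[...,2]>30)&(W[...,2]<60);print("red",m.sum())
a=cv2.imread("pics/l4.png");b=cv2.imread("pics/l4t.png")
cv2.imwrite("pics/l5.png",cv2.resize(np.hstack([a,b]),(800,343)))
E
```

```text
[513.9 -42.1 137.9] 0.2240799487102304 [-1.2  7.5 10.1]
r 110.1532696323725 phi -154.1086701479803
0.1 [504.   22.2] dx 2.6 dy -65.0
red 4
```

View pics/l5.png

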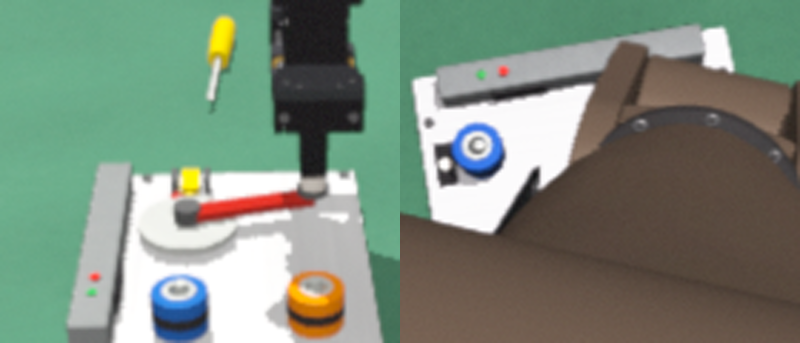

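The arm is pushed back to about 0.70 rad, still held by the fingers at (313,165). The red tooth at (176,193) is now past the yellow pawl at (190,180), and both rollers are still seated.

```bash
python3 -c "
from cell import env
print(env.job_done())"
```

```text
the job is handed in; nothing more can be done
None
```

I handed the job in at about 18 s. The blue roller is seated on the one-dot spindle and the orange on the two-dot spindle. The tensioner post is still gripped and held back at about 0.70 rad, and the last picture shows the pawl behind the tooth.

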